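# Air the lever-lidded terrarium without slamming its glass

### The job

Air the glass terrarium: with the fingertips, press the red pad of its brass lever down until the linked glass lid stands fully open, and keep it open for two seconds. Then ease the lever back up with the fingers staying on the pad, slowly, so that the lid settles shut without slamming, and move the hand clear. Do not touch the glass lid itself, do not force the lever against its stop, and do not move or lift the bonsai pot, the mesh square or the chopstick.

Things in the scene. Friction and masses are not known exactly. Their poses are not given: they have to be found in the camera images.
- terrarium: Glass terrarium, dark metal edges, fixed: 150 (x) x 200 (y) x 155 mm high plus a hinged glass lid (top at 163 mm). Origin: centre of its underside. x points from the front wall (pad side) to the back wall, where the lid is hinged; y to the side wall carrying the brass lever, which runs along x at y = +115 mm and sticks out to 135 mm in front of the front wall; z up.
- pad_top (a point): Red round press pad at the lever's front end: a disc 90 mm across, 8 mm thick, too wide to grip. The point is the centre of its top face. At rest it is about 136 mm above the table, sloping 0.32 rad down towards the pivot; fully pressed about 51 mm, sloping 0.32 rad the other way. Free space round and below it.
- lever_pivot (a point): Pivot of the lever, 85 mm above the table on the terrarium's side. The lever turns about the horizontal line through it along the terrarium's y axis. The pad's top centre lies 135 mm from it along the lever, and 9 mm above the lever's centre line, so it moves on an arc of radius 135 mm.
- lever (a joint): Lever angle (rad): 0 at rest with the pad up, grows as the pad is pressed, hard stop at 0.64. No spring or latch: the lid's weight pushes the pad up with about 0.6 to 4.5 N, and a released lever flies back up and slams the lid.
- lid (a joint): Lid angle (rad): 0 shut on the rim, grows as it opens, 0.96 with the lever fully pressed. Brass toothed sectors link it to the lever (1.5 rad of lid per rad of lever), so both always move together.
- lid_front_edge (a point): Middle of the front edge of the glass lid. The lid is a glass pane in a dark metal frame, 150 mm by 204 mm by 8 mm, hinged along the terrarium's back top edge; its front edge swings up and to the back. Not to be touched.
- bonsai_pot: Loose brown glazed bonsai pot with a little tree, 100 mm across at the rim, pot 55 mm and tree 130 mm high. Origin: centre of its underside. A bystander.
- mesh_square: Loose black plastic mesh square, 80 x 80 x 4 mm, flat on the table. Origin: centre of its underside. A bystander.
- chopstick: Loose wooden chopstick, 220 mm long, 7 mm thick, lying on the table in front of the terrarium, along its own x. Origin: on its underside, mid-length. A bystander.

How it is judged:
By the outcome, as a careful person would: the job done as asked, in the order asked, and still so for the second after the job is handed in, with the robot touching nothing.
It also fails if it takes over 42 s, if anything falls off the work surface, if the arm or the gripper's body presses on something with over 40 N, if the wrist force passes 120 N, or if a joint passes its speed limit or range.

### The arm

A 6-joint arm with a two-finger parallel gripper is mounted at the origin on the work surface. World frame = base frame: x ahead of the robot, y to its left, z up, the work surface at z = 0. Lengths are in m, angles in rad, forces in N, time in s.
With the tool pointing down it reaches from about 0.325 to 0.75 m from the base axis. Payload 7.6 kg.
Tool frame: the origin (TCP) lies on the mounting face of the last link; the fingertips stand 173 mm ahead of it and the grasp point (between the pads) lies ahead of it (arm.grip_point_offset is the z of the grasp point in the tool frame, in m); z points along the fingers, y is the line along which they close (so a half turn about z gives the same grasp; the last joint's range is limited). The gripper opens to 85 mm and grips with 20 to 120 N. Pads are 22 mm wide; open, the fingers measure 114 mm over their backs; the gripper's body (76 mm by 85 mm) begins 54 mm behind the grasp point. The pads swing forward as they close: fully open they stand 13 mm farther back than shut.
Start: joints at [-1.313, 0.052, 1.401, -0, 1.689, -0.07], TCP at [0.169, -0.497, 0.405] pointing down, gripper open.
Joint ranges: [-2.9, 2.9], [-0.91, 2.17], [0.12, 2.37], [-1.06, 4.2], [0.26, 2.73], [-2.93, 2.93]. Speed limits (rad/s): [2.57, 2.57, 3.01, 3.14, 3.14, 3.14].

### API

Orientations are given as a 3x3 rotation matrix whose columns are the frame's x, y, z axes.
In Python, from plant import arm gives the robot as it stands.
- The arm moves only by the shell command python3 jog.py 'ROWS'. ROWS is a JSON list that holds a single list of rows (three levels of brackets), with 1 to 20 rows, each of 5 numbers: dx, dy, dz in units of 5 mm, then a turn about the tool's z in units of 0.1 rad, then the finger opening in m; each row is the pose to reach, as a shift and turn from the pose commanded when the command began, along the tool's axes at that moment; what a row does not reach only later rows make up. A row lasts 1/10 s, in which the tool goes at most 0.05 m and 0.15 rad, less where a joint would pass 70% of its speed; a pose out of reach is approached as far as the arm can. The fingers move at their own pace and stop on an object; the grip force is fixed at half the most. Time passes only in rows, so rows that do not move let the fingers close. It prints the time, the measured TCP pose, the force, the opening and the grip force at its end. Input that does not fit is refused with a message, and nothing moves.
- arm.state(): the state, without advancing time (a new reading comes with each control period).
- arm.snapshot(name): name is "scene" or "top"; returns a dict with "img" (400x640x3 uint8, red, green, blue), "intrinsics" (3x3 intrinsics, pixels), "R" (3x3) and "t" (3): a world point X has camera coordinates R X + t. Camera axes: x right, y down, z forward; pixel columns grow to the right and rows downward; lengths in m; the calibration is good to about 2 mm. A picture is of the moment at which its call begins. There is no depth.
- arm.close_job(): hands the job in; it is judged then, once.
The state is a dict: "time": time; "qpos": joint angles; "qd": joint speeds; "joint_torque": joint torques, N m; "tool_pos": TCP position; "tcp_rot": TCP orientation; "contact_force": force on the tool from outside, world axes, zero at the start; "ft_torque": the same for the moment, N m; "finger_gap": finger opening in m; "grip_force": force on a finger pad.
Only numpy, scipy, OpenCV 4.12 (cv2) and the standard library are available. Lean on these libraries where they do the work, as an engineer would, in place of code of your own. Each camera call takes 0.05 s, during which the arm holds its last target. There are 200 camera calls.

## Working session

There is one attempt and no reset: what is moved stays moved. The work goes in short steps, Python scripts to look and compute and a shell command to move; the robot and the scene stay as the last step left them, time stands still between calls to the robot, and variables do not carry over. Pictures are saved under pics/ and viewed, at most 10 in all, crops included, and the job is handed in when it is done.

```bash
mkdir -p pics; ls; python3 - <<'E'
from plant import arm
import cv2,numpy as np,pickle
d={}
for n in("scene","top"):
    s=arm.snapshot(n);d[n]=s;cv2.imwrite(f"pics/{n}0.png",s["img"][:,:,::-1])
    print(n,s["intrinsics"].tolist(),s["R"].round(3).tolist(),s["t"].round(3).tolist())
pickle.dump(d,open("s0.pkl","wb"))
print(arm.state(),arm.grip_point_offset)
E
```

```text
jog.py
pics
plant.py
scene [[411.2801616662125, 0.0, 309.26292283948897], [0.0, 411.2801616662125, 193.45712446315545], [0.0, 0.0, 1.0]] [[-0.85, 0.526, -0.012], [0.353, 0.554, -0.754], [-0.39, -0.645, -0.657]] [0.475, -0.167, 1.275]
top [[415.15187146811564, 0.0, 323.592149234128], [0.0, 415.15187146811564, 205.12253855312846], [0.0, 0.0, 1.0]] [[-0.064, -0.998, 0.0], [-0.973, 0.062, -0.221], [0.22, -0.014, -0.975]] [0.092, 0.575, 0.947]
{'time': 0.1, 'qpos': array([-1.31333555e+00,  5.27803440e-02,  1.40161664e+00,  1.32457103e-05,
        1.68860702e+00, -7.03063474e-02]), 'qd': array([ 0.00157643, -0.00161233, -0.0027108 , -0.00021665, -0.00040892,
        0.00020667]), 'joint_torque': array([ 7.82119969e-04, -3.82583356e+01, -3.60984492e+01, -1.20305958e-04,
        4.79690687e-03,  9.56815342e-06]), 'tool_pos': array([ 0.16902696, -0.49702091,  0.40395635]), 'tcp_rot': array([[ 9.46763054e-01,  3.21931047e-01, -3.46644848e-04],
       [ 3.21931214e-01, -9.46762072e-01,  1.36817693e-03],
       [ 1.12268438e-04, -1.40693517e-03, -9.99999004e-01]]), 'contact_force': array([ 0.38224758,  0.40888115, -0.11416762]), 'ft_torque': array([ 0.04995683, -0.00939909,  0.01014437]), 'grip_force': 0.0, 'finger_gap': 0.08537907829357123} 0.1547
```

View pics/scene0.png

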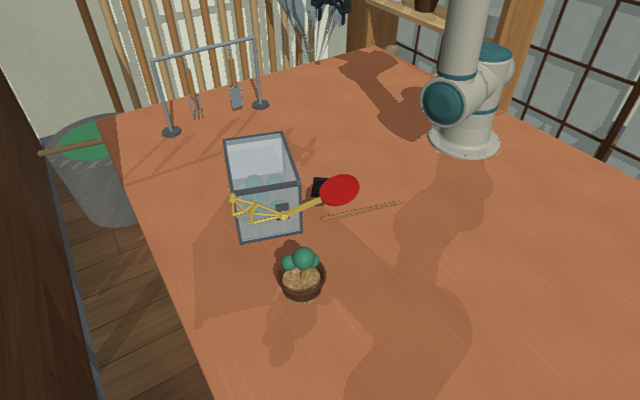

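View pics/top0.png

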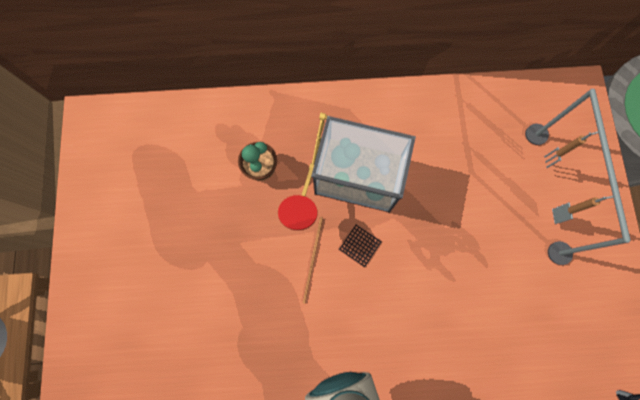

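The top view shows the red pad at about (297,212), with the brass lever running up to (322,117) and the lid's back corners near (328,118) and (413,136). The chopstick is at (314,260) and the mesh at (360,245). The scene view shows the pad at (340,190) and the pivot at (284,216).

```bash
cat > h.py <<'E'
import numpy as np,cv2
def ray(s,p):
    o=-s["R"].T@s["t"];d=s["R"].T@np.linalg.inv(s["intrinsics"])@[p[0],p[1],1];return o,d/np.linalg.norm(d)
def onz(s,p,z):
    o,d=ray(s,p);return o+d*(z-o[2])/d[2]
def tri(a,p,b,q):
    A=np.zeros((3,3));y=np.zeros(3);L=[ray(a,p),ray(b,q)]
    for o,d in L:
        M=np.eye(3)-np.outer(d,d);A+=M;y+=M@o
    x=np.linalg.solve(A,y);return x,[np.linalg.norm(np.cross(x-o,d)) for o,d in L]
def red(s):
    h=cv2.cvtColor(s["img"],cv2.COLOR_RGB2HSV);m=(((h[...,0]<4)|(h[...,0]>175))&(h[...,1]>200)&(h[...,2]>90)).astype(np.uint8)
    n,l,st,c=cv2.connectedComponentsWithStats(m);i=1+np.argmax(st[1:,4]);return c[i],st[i]
E
python3 - <<'E'
import pickle;from h import *
d=pickle.load(open("s0.pkl","rb"));a,b=d["scene"],d["top"]
ca,sa=red(a);cb,sb=red(b);print(ca,sa,cb,sb);print("pad",tri(a,ca,b,cb))
print("top z.136",onz(b,cb,.134),"scene",onz(a,ca,.134))
print("pivot",onz(a,(284,216),.085))
for p in((328,118),(414,136),(402,195)):print(p,onz(b,p,.163))
print("chop",onz(b,(321,220),.004),onz(b,(306,301),.004))
for n,s,(x,y,w,h),k in(("top",b,(230,90,200,220),4),):
    im=cv2.resize(s["img"][y:y+150,x:x+w],None,fx=4,fy=4,interpolation=cv2.INTER_CUBIC);cv2.imwrite("pics/c_top.png",im[:,:,::-1])
im=cv2.resize(a["img"][120:260,200:400],None,fx=4,fy=4,interpolation=cv2.INTER_CUBIC);cv2.imwrite("pics/c_sc.png",im[:,:,::-1])
E
```

```text
[338.82743837 189.6602358 ] [319 174  40  32 933] [312.5  220.75] [312 220   2   3   4]
pad (array([0.53365959, 0.08524929, 0.10349417]), [np.float64(0.002816066141256603), np.float64(0.0028160661412565805)])
top z.136 [0.53002087 0.08290358 0.134     ] scene [0.55318494 0.11622466 0.134     ]
pivot [0.67183803 0.07856004 0.085     ]
(328, 118) [0.76243707 0.03287466 0.163     ]
(414, 136) [ 0.70584565 -0.15984104  0.163     ]
(402, 195) [ 0.56957843 -0.11789151  0.163     ]
chop [0.55510054 0.06295328 0.004     ] [0.35539356 0.11241821 0.004     ]
```

View pics/c_top.png

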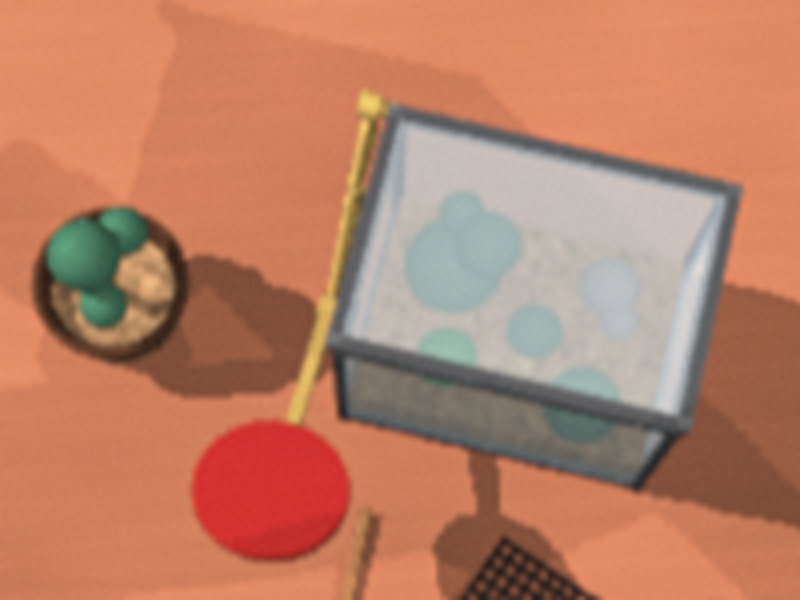

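View pics/c_sc.png

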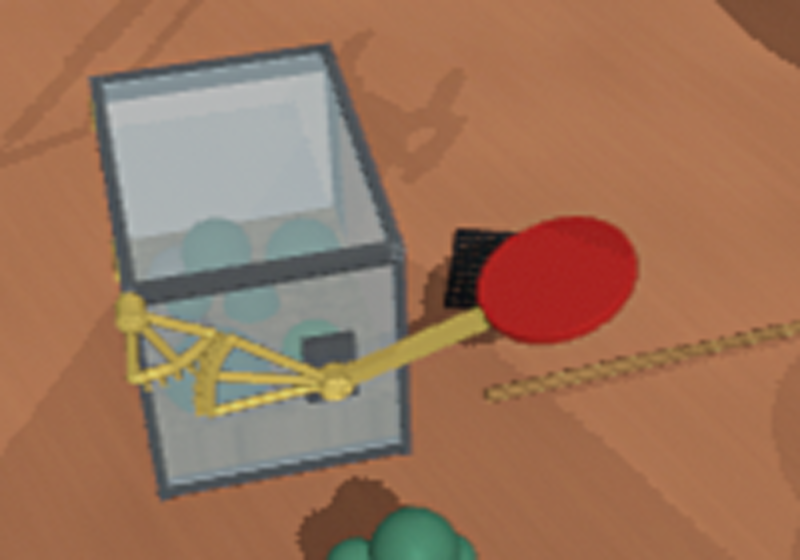

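```bash
sed -i 's/>200)&(h\[...,2\]>90)/>185)\&(h[...,2]>80)/; s/h\[...,0\]<4/h[...,0]<5/' h.py
python3 - <<'E'
import pickle;from h import *
d=pickle.load(open("s0.pkl","rb"));a,b=d["scene"],d["top"]
h=cv2.cvtColor(b["img"],cv2.COLOR_RGB2HSV);print(h[212,297],h[222,300],h[230,200],h[215,340])
ca,sa=red(a);cb,sb=red(b);print(ca,sa,cb,sb);pad=tri(a,ca,b,(297.7,212.5));print("pad",pad)
C=[onz(b,p,.163) for p in((328.2,117),(414.5,137),(401.5,197),(313.2,175.8))]
for c in C:print(c.round(4))
v=[C[0]-C[1],C[3]-C[2]];w=[C[0]-C[3],C[1]-C[2]]
print([np.linalg.norm(x) for x in v+w],[np.arctan2(x[1],x[0])-np.pi/2 for x in v],[np.arctan2(x[1],x[0]) for x in w])
piv=onz(a,(200+336/4,120+384/4),.085);print("piv hub",piv,"yaw",np.arctan2(*(piv-pad[0])[[1,0]]),np.linalg.norm((piv-pad[0])[:2]))
E
```

```text
[  0 197 210] [  1 196 196] [  9 144 209] [  9 142 206]
[338.82043344 189.62332301] [319 174  40  32 969] [297.20909971 212.25556631] [ 278  196   39   34 1033]
pad (array([0.55171368, 0.11491972, 0.13237463]), [np.float64(0.0004284641133355163), np.float64(0.00042846411333559187)])
[0.7649 0.0323 0.163 ]
[ 0.7034 -0.1607  0.163 ]
[ 0.5651 -0.1163  0.163 ]
[0.6261 0.075  0.163 ]
[np.float64(0.20252762049582906), np.float64(0.2008069026312893), np.float64(0.1451708978340527), np.float64(0.14518475028227742)] [np.float64(-0.3086636975706185), np.float64(-0.3087655616418288)] [np.float64(-0.29890003311855623), np.float64(-0.31075304725522546)]
piv hub [0.67183803 0.07856004 0.085     ] yaw -0.2939170676287567 0.12550651793723006
```

```bash
python3 - <<'E'
from plant import arm
import numpy as np
s=arm.state();print(s["tcp_rot"].T@(np.array([.546,.117,.353])-[0.169,-0.497,0.405]))
E
```

```text
[ 0.5545896  -0.45987075  0.05270932]
```
Rows: 15 steps; turn .635 over ... Rows: accelerate. steps at ~.045/row: fractions. Write with round numbers, 18 rows ending. x:.5546, y:-.460, z .053. Keep z zero until late.

Units first: shifts go in units of 5 mm and turns go in units of 0.1 rad. So -0.46 m is -92, 0.053 m is 10.6, 0.635 rad is 6.35.

```bash
python3 jog.py '[[[2, -1.6, 0, 0, 0], [6, -5, 0, 0.3, 0], [12, -10, 0, 0.8, 0], [19, -15.8, 0, 1.3, 0], [26, -21.6, 0, 1.8, 0], [33, -27.4, 0, 2.3, 0], [40, -33.2, 0, 2.8, 0], [47, -39, 0, 3.3, 0], [54, -44.8, 0, 3.8, 0], [61, -50.6, 0, 4.3, 0], [68, -56.4, 0, 4.8, 0], [75, -62.2, 0, 5.3, 0], [82, -68, 2, 5.8, 0], [89, -73.8, 4, 6.35, 0], [96, -79.6, 6, 6.35, 0], [103, -85.4, 8, 6.35, 0], [108, -89.6, 10, 6.35, 0], [111, -92, 10.6, 6.35, 0], [111, -92, 10.6, 6.35, 0], [111, -92, 10.6, 6.35, 0]]]'
python3 - <<'E'
from plant import arm
import cv2
s=arm.state();print(s["tool_pos"],s["tcp_rot"].round(3).tolist(),s["contact_force"],s["qpos"],s["finger_gap"])
im=arm.snapshot("scene")["img"][70:260,200:440];cv2.imwrite("pics/s1.png",cv2.resize(im,None,fx=3,fy=3)[:,:,::-1])
E
```

```text
time: 2.1
tool_pos: [0.5459, 0.1175, 0.3515]
tcp_rot: [[0.953, -0.302, -0.001], [-0.302, -0.953, -0.0], [-0.001, 0.001, -1.0]]
contact_force: [0.1, -0.3, -0.3]
finger_gap: -0.0001
grip_force: 0.0
[0.54593753 0.11754896 0.35146191] [[0.953, -0.302, -0.001], [-0.302, -0.953, -0.0], [-0.001, 0.001, -1.0]] [ 0.14390371 -0.32762802 -0.25926405] [ 1.46002613e-01  1.68017959e-01  1.38200226e+00 -2.53772669e-04
  1.59241216e+00  2.02308903e+00] -5.292453161070801e-05
```

View pics/s1.png

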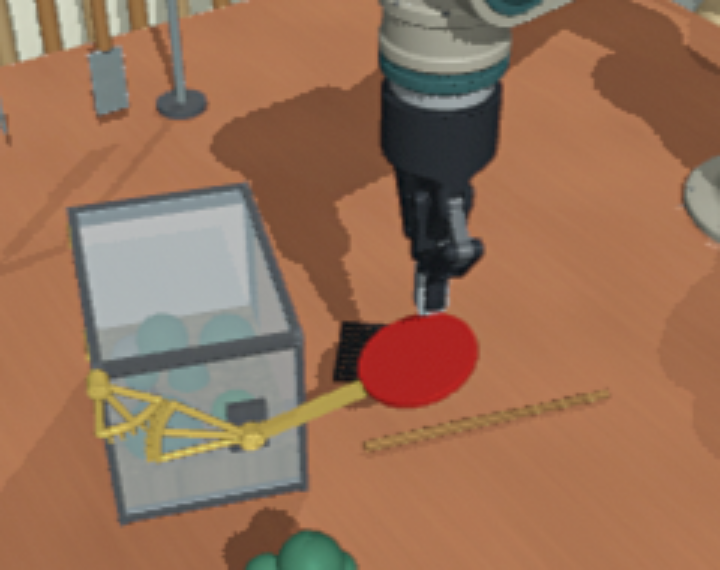

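The crop shows the closed fingertips at (432,310), hanging over the pad's centre at (418,360). Next I'll descend gently to make contact.

```bash
python3 jog.py '[[[0, 0, 1, 0, 0], [0, 0, 2.4, 0, 0], [0, 0, 4, 0, 0], [0, 0, 5.2, 0, 0], [0, 0, 6, 0, 0], [0, 0, 6.4, 0, 0], [0, 0, 6.8, 0, 0], [0, 0, 7.2, 0, 0], [0, 0, 7.6, 0, 0], [0, 0, 8, 0, 0], [0, 0, 8.4, 0, 0], [0, 0, 8.8, 0, 0], [0, 0, 9.2, 0, 0], [0, 0, 9.6, 0, 0], [0, 0, 10, 0, 0], [0, 0, 10, 0, 0]]]'
```

```text
time: 3.75
tool_pos: [0.5464, 0.1172, 0.3012]
tcp_rot: [[0.953, -0.302, -0.0], [-0.302, -0.953, -0.0], [-0.0, 0.0, -1.0]]
contact_force: [-1.0, 0.8, 2.4]
finger_gap: 0.0002
grip_force: 1.4
```

Scaled: 0.063 m is 12.6, 0.061 m is 12.2.

```bash
python3 jog.py '[[[0, 0, 0.4, 0, 0], [0, 0, 1, 0, 0], [0, 0, 1.8, 0, 0], [0, 0, 2.6, 0, 0], [0, 0, 3.4, 0, 0], [0, 0, 4.2, 0, 0], [0, 0, 5, 0, 0], [0, 0, 5.8, 0, 0], [0, 0, 6.6, 0, 0], [0, 0, 7.4, 0, 0], [0, 0, 8.2, 0, 0], [0, 0, 9, 0, 0], [0, 0, 9.8, 0, 0], [0, 0, 10.6, 0, 0], [0, 0, 11.2, 0, 0], [0, 0, 11.8, 0, 0], [0, 0, 12.2, 0, 0], [0, 0, 12.6, 0, 0], [0, 0, 12.6, 0, 0]]]'
python3 - <<'E'
from plant import arm
import cv2
im=arm.snapshot("scene")["img"][70:260,200:440];cv2.imwrite("pics/s2.png",cv2.resize(im,None,fx=3,fy=3)[:,:,::-1])
E
```

```text
time: 5.65
tool_pos: [0.5464, 0.1171, 0.2383]
tcp_rot: [[0.953, -0.302, -0.0], [-0.302, -0.953, -0.0], [-0.0, 0.0, -1.0]]
contact_force: [1.2, -0.2, 2.0]
finger_gap: -0.0003
grip_force: 0.8
```

View pics/s2.png

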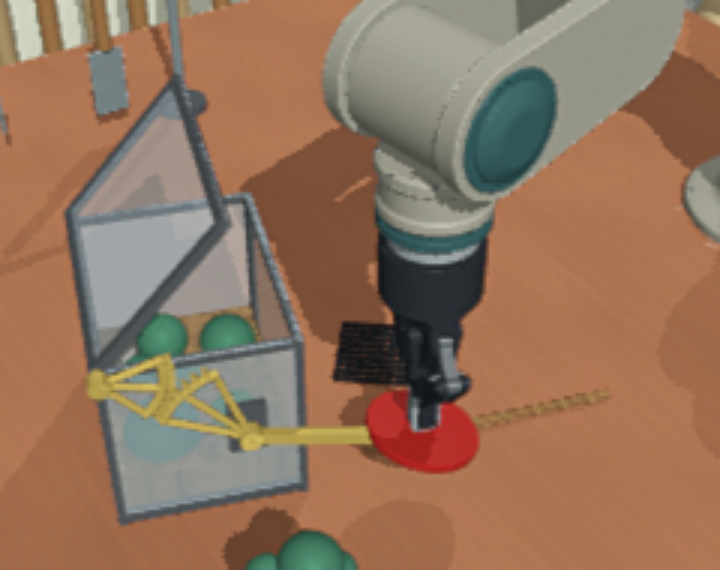

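The lid is largely open, and the tips sit near the pad's centre at (422,425). I'll take the last few millimetres gently, watching the force.

Scaled: 0.007 m is 1.4, 0.006 m is 1.2.

```bash
python3 jog.py '[[[0, 0, 0.4, 0, 0], [0, 0, 0.8, 0, 0], [0, 0, 1.2, 0, 0], [0, 0, 1.4, 0, 0], [0, 0, 1.4, 0, 0]]]'; python3 jog.py '[[[0, 0, 0.2, 0, 0], [0, 0, 0.2, 0, 0]]]'|grep -E "pos|force"; python3 jog.py '[[[0, 0, 0.2, 0, 0], [0, 0, 0.2, 0, 0]]]'|grep -E "pos|force"
```

```text
time: 6.2
tool_pos: [0.5463, 0.1172, 0.2314]
tcp_rot: [[0.953, -0.302, -0.001], [-0.302, -0.953, -0.0], [-0.001, 0.0, -1.0]]
contact_force: [0.4, 0.2, 2.4]
finger_gap: 0.0003
grip_force: 0.7
tool_pos: [0.5464, 0.1171, 0.2305]
contact_force: [0.5, 0.1, 2.4]
grip_force: 0.7
tool_pos: [0.5464, 0.1171, 0.2296]
contact_force: [0.5, 0.3, 2.4]
grip_force: 0.7
```

Scaled: 0.001 m is 0.2.

```bash
python3 jog.py '[[[0, 0, 0.2, 0, 0], [0, 0, 0.2, 0, 0]]]'|grep -E "pos|force"; python3 jog.py '[[[0, 0, 0.1, 0, 0], [0, 0, 0.1, 0, 0]]]'|grep -E "pos|force"
```

```text
tool_pos: [0.5464, 0.1171, 0.2285]
contact_force: [0.9, -1.3, 1.4]
grip_force: 0.7
tool_pos: [0.5464, 0.1171, 0.2281]
contact_force: [0.4, 0.0, 1.4]
grip_force: 0.7
```

Scaled: 0.0005 m is 0.1.

```bash
python3 jog.py '[[[0, 0, 0.1, 0, 0], [0, 0, 0.1, 0, 0]]]'|grep -E "pos|contact"; python3 - <<'E'
from plant import arm
import pickle;from h import *
a,b=arm.snapshot("scene"),arm.snapshot("top")
pickle.dump((a,b),open("s3.pkl","wb"))
cv2.imwrite("pics/s3.png",cv2.resize(a["img"][70:260,200:440],None,fx=3,fy=3)[:,:,::-1])
E
```

```text
tool_pos: [0.5464, 0.1171, 0.2276]
contact_force: [0.8, 0.2, 0.8]
```

View pics/s3.png

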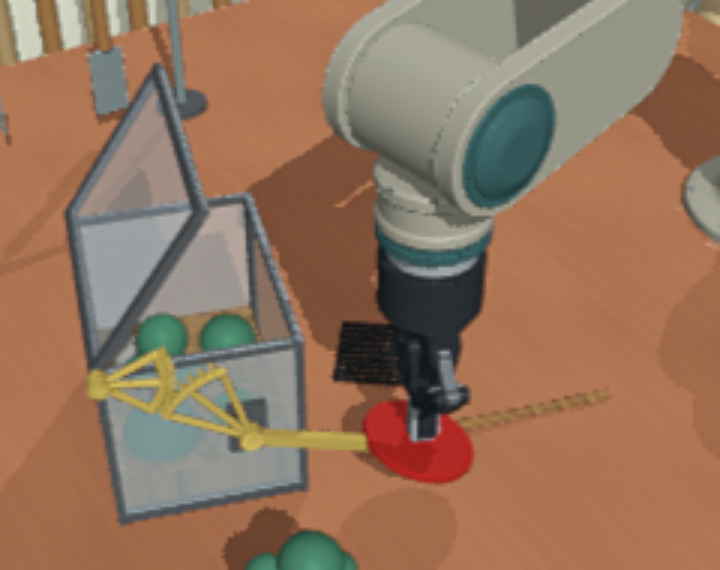

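```bash
python3 - <<'E'
import pickle;from h import *
a,b=pickle.load(open("s3.pkl","rb"))
C=np.array([[.7649,.0323],[.7034,-.1607],[.5651,-.1163],[.6261,.0750]]).mean(0);t=-.307
ux=np.array([np.cos(t),np.sin(t),0]);uy=np.array([-np.sin(t),np.cos(t),0]);O=np.array([*C,0])
for p,y in(((268,140.7),.102),((252,92.7),-.102),((200+156/3,70+68/3),-.102),((224,140),.102)):
    o,d=ray(a,p);X=o+d*((y-(o-O)@uy)/(d@uy));q=X-O;x,z=q@ux,q[2];print(p,x,z,"ang",np.arctan2(z-.159,.075-x),np.hypot(z-.159,.075-x))
E
```

```text
(268, 140.7) -0.01189115707246981 0.2762022438763205 ang 0.932836217636846 0.14589872907958149
(252, 92.7) -0.010169088505110502 0.27569239347111585 ang 0.9403100276797792 0.14446760304929637
(252.0, 92.66666666666667) -0.010177591427394616 0.2757743822909599 ang 0.9405969217413128 0.1445388475144569
(224, 140) 0.06970245491307732 0.29200061904546537 ang 1.5309863901354466 0.1331060804412217
```

```bash
for i in 1 2; do :; done; python3 jog.py '[[[0, 0, 0.1, 0, 0], [0, 0, 0.1, 0, 0]]]'|grep -E "pos|contact"; python3 jog.py '[[[0, 0, 0.1, 0, 0], [0, 0, 0.1, 0, 0]]]'|grep -E "pos|contact"
```

```text
tool_pos: [0.5464, 0.1172, 0.2271]
contact_force: [0.9, 0.1, 1.8]
tool_pos: [0.5464, 0.1171, 0.2266]
contact_force: [1.0, -0.8, 1.9]
```

Scaled: 0.0004 m is 0.08.

```bash
python3 jog.py '[[[0, 0, 0.08, 0, 0], [0, 0, 0.08, 0, 0], [0, 0, 0.08, 0, 0]]]'|grep -E "pos|contact"
```

```text
tool_pos: [0.5464, 0.1171, 0.2264]
contact_force: [0.5, 0.3, 2.8]
```

Scaled: 0.0004 m is 0.08.

```bash
python3 jog.py '[[[0, 0, 0.08, 0, 0], [0, 0, 0.08, 0, 0], [0, 0, 0.08, 0, 0]]]'|grep -E "pos|contact"
```

```text
tool_pos: [0.5465, 0.1171, 0.2262]
contact_force: [0.4, -0.5, 5.2]
```

The force is rising, so the stop is just reached. I'll back off a hair and hold.

```bash
R='' ; python3 jog.py '[[[0, 0, -0.06, 0, 0], [0, 0, -0.06, 0, 0], [0, 0, -0.06, 0, 0], [0, 0, -0.06, 0, 0], [0, 0, -0.06, 0, 0], [0, 0, -0.06, 0, 0], [0, 0, -0.06, 0, 0], [0, 0, -0.06, 0, 0], [0, 0, -0.06, 0, 0], [0, 0, -0.06, 0, 0], [0, 0, -0.06, 0, 0], [0, 0, -0.06, 0, 0], [0, 0, -0.06, 0, 0], [0, 0, -0.06, 0, 0], [0, 0, -0.06, 0, 0], [0, 0, -0.06, 0, 0], [0, 0, -0.06, 0, 0], [0, 0, -0.06, 0, 0], [0, 0, -0.06, 0, 0], [0, 0, -0.06, 0, 0]]]'; python3 jog.py '[[[0, 0, 0, 0, 0], [0, 0, 0, 0, 0], [0, 0, 0, 0, 0], [0, 0, 0, 0, 0], [0, 0, 0, 0, 0], [0, 0, 0, 0, 0]]]'
```

```text
time: 10.3
tool_pos: [0.5464, 0.1171, 0.2262]
tcp_rot: [[0.953, -0.302, 0.0], [-0.302, -0.953, -0.0], [0.0, -0.0, -1.0]]
contact_force: [0.5, -1.0, 4.3]
finger_gap: -0.0001
grip_force: 2.3
time: 10.9
tool_pos: [0.5464, 0.1171, 0.2262]
tcp_rot: [[0.953, -0.302, 0.0], [-0.302, -0.953, -0.0], [0.0, 0.0, -1.0]]
contact_force: [0.2, -1.7, 6.2]
finger_gap: 0.0001
grip_force: 2.3
```

Scaled: -0.057 m is -11.4, -0.054 m is -10.8.

```bash
python3 jog.py '[[[0, 0, -0.2, 0, 0], [0, 0, -0.6, 0, 0], [0, 0, -1.2, 0, 0], [0, 0, -1.8, 0, 0], [0, 0, -2.4, 0, 0], [0, 0, -3, 0, 0], [0, 0, -3.6, 0, 0], [0, 0, -4.2, 0, 0], [0, 0, -4.8, 0, 0], [0, 0, -5.4, 0, 0], [0, 0, -6, 0, 0], [0, 0, -6.6, 0, 0], [0, 0, -7.2, 0, 0], [0, 0, -7.8, 0, 0], [0, 0, -8.4, 0, 0], [0, 0, -9, 0, 0], [0, 0, -9.6, 0, 0], [0, 0, -10.2, 0, 0], [0, 0, -10.8, 0, 0], [0, 0, -11.4, 0, 0]]]'; python3 jog.py '[[[0, 0, -0.4, 0, 0], [0, 0, -0.8, 0, 0], [0, 0, -1.2, 0, 0], [0, 0, -1.6, 0, 0], [0, 0, -2, 0, 0], [0, 0, -2.4, 0, 0], [0, 0, -2.6, 0, 0], [0, 0, -2.8, 0, 0], [0, 0, -3, 0, 0], [0, 0, -3.2, 0, 0], [0, 0, -3.4, 0, 0], [0, 0, -3.6, 0, 0], [0, 0, -3.8, 0, 0], [0, 0, -4, 0, 0], [0, 0, -4, 0, 0]]]'
```

```text
time: 12.9
tool_pos: [0.5465, 0.1171, 0.2835]
tcp_rot: [[0.953, -0.302, 0.0], [-0.302, -0.953, -0.0], [0.0, 0.0, -1.0]]
contact_force: [1.3, -1.6, 1.5]
finger_gap: 0.0002
grip_force: 1.2
time: 14.4
tool_pos: [0.5464, 0.1171, 0.3034]
tcp_rot: [[0.953, -0.302, 0.0], [-0.302, -0.953, -0.0], [0.0, 0.0, -1.0]]
contact_force: [1.9, -0.3, 2.2]
finger_gap: 0.0
grip_force: 1.4
```

Scaled: -0.009 m is -1.8, -0.0085 m is -1.7.

```bash
python3 jog.py '[[[0, 0, -0.1, 0, 0], [0, 0, -0.2, 0, 0], [0, 0, -0.3, 0, 0], [0, 0, -0.4, 0, 0], [0, 0, -0.5, 0, 0], [0, 0, -0.6, 0, 0], [0, 0, -0.7, 0, 0], [0, 0, -0.8, 0, 0], [0, 0, -0.9, 0, 0], [0, 0, -1, 0, 0], [0, 0, -1.1, 0, 0], [0, 0, -1.2, 0, 0], [0, 0, -1.3, 0, 0], [0, 0, -1.4, 0, 0], [0, 0, -1.5, 0, 0], [0, 0, -1.6, 0, 0], [0, 0, -1.7, 0, 0], [0, 0, -1.8, 0, 0]]]'|grep -E "time|pos|contact"; python3 jog.py '[[[0, 0, -0.1, 0, 0], [0, 0, -0.2, 0, 0], [0, 0, -0.3, 0, 0], [0, 0, -0.4, 0, 0], [0, 0, -0.5, 0, 0], [0, 0, -0.6, 0, 0], [0, 0, -0.7, 0, 0], [0, 0, -0.8, 0, 0], [0, 0, -0.9, 0, 0], [0, 0, -1, 0, 0], [0, 0, -1, 0, 0]]]'|grep -E "time|pos|contact"
```

```text
time: 16.2
tool_pos: [0.5464, 0.1171, 0.3122]
contact_force: [2.3, -1.3, 1.5]
time: 17.3
tool_pos: [0.5464, 0.1172, 0.3172]
contact_force: [0.7, 0.3, -0.1]
```

Scaled: -0.14 m is -28, -0.13 m is -26.

```bash
python3 jog.py '[[[0, 0, -0.2, 0, 0], [0, 0, -0.4, 0, 0], [0, 0, -0.8, 0, 0], [0, 0, -1.6, 0, 0], [0, 0, -4, 0, 0], [0, 0, -8, 0, 0], [0, 0, -13, 0, 0], [-4, 0, -18, 0, 0], [-10, 0, -20, 0, 0], [-16, 0, -20, 0, 0], [-22, 0, -20, 0, 0], [-26, 0, -20, 0, 0], [-28, 0, -20, 0, 0], [-28, 0, -20, 0, 0]]]'
python3 - <<'E'
from plant import arm
from h import *
a,b=arm.snapshot("scene"),arm.snapshot("top");cv2.imwrite("pics/s4.png",cv2.resize(a["img"][70:320,200:440],None,fx=2.3,fy=2.3)[:,:,::-1])
print(red(a))
E
```

```text
time: 18.7
tool_pos: [0.4123, 0.1597, 0.4183]
tcp_rot: [[0.953, -0.301, 0.002], [-0.301, -0.953, 0.0], [0.002, -0.001, -1.0]]
contact_force: [-0.5, -0.4, -0.2]
finger_gap: 0.0003
grip_force: 0.0
(array([338.81733746, 189.5624355 ]), array([319, 174,  40,  32, 969], dtype=int32))
```

View pics/s4.png

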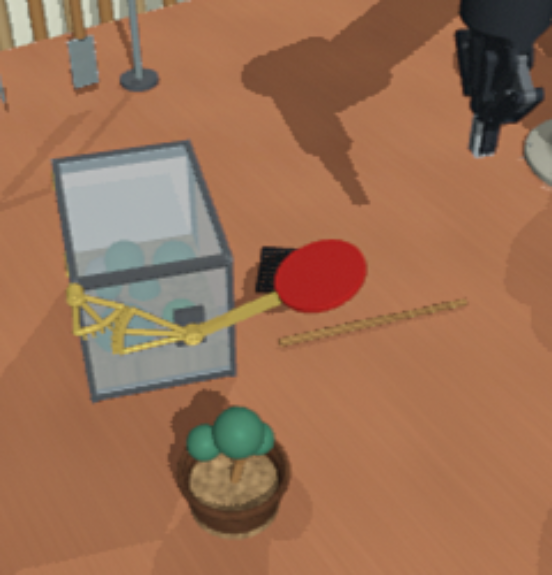

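The lid is shut, the pad is back at its rest pixel (338.8,189.6), the bystanders look unmoved and the hand is clear.

```bash
python3 -c "
from plant import arm
print(arm.close_job())"
```

```text
the job is handed in; nothing more can be done
None
```

I pressed the lever to its stop with about 5 N and held the lid open for over two seconds. I then eased it shut with the fingers on the pad, moved the hand clear and handed the job in at about 19 s; the verdict was not shown.

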